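Draw back the pipette arm, unhitch it from its ball and hold it up

TASK

I want to fit a fresh pipette: draw the manipulator's carriage fully back along its rail to the rear stop by its black post, so that the glass pipette comes out from under the amber hood with the arm still down. Then pull the red latch tab sideways, away from the arm, until the jaw is clear of the ball, lift the arm off its ball by that tab to about 35 degrees, and finish while still holding it there by the tab. The glass must touch nothing, and the objective case, coverslip box, lens cleaner bottle and forceps stay where they are.

Things in the scene. Friction and masses are not known exactly. Their poses are not given: they have to be found in the camera images.
- rig: Micromanipulator base, fixed: dark grey breadboard 400x130x12 mm; origin under its centre, its z up. Its +x runs along the rail towards the amber hood, +y to the side of the red tab. The hood (open only towards -x, 110 mm wide, roof underside 124 mm over the bench) covers x 99 to 190 mm.
- carriage (a joint): Slide of the aluminium carriage on the rail, m: 0 = fully forward (pipette in the hood), grows as it is drawn back along rig -x, 0.085 = rear stop. Stays where left (3 N friction). Starts at 0 to 0.015; the pipette leaves the hood at about 0.058.
- pull_post (a point): Grip point of the carriage's black upright post: 18 mm thick, 36 mm long; this point is 13 mm below its top, 80 mm over the bench. Free from above: hinge cheeks (92 mm high) begin 14 mm in front of the post.
- swing_arm (a joint): Hinge of the pipette arm, rad: 0 = level, on the ball; grows as the front end rises, stop at 1.0. It falls back if let go (about 4 N to lift at the tab). Swings in the rig's x-z plane about point hinge_axis.
- hinge_axis (a point): Point on the arm's hinge axis, in the arm's middle plane, 78 mm over the bench, riding on the carriage. The axis is parallel to rig y. With the arm level the tab's grip point lies 80 mm forward (rig +x), 66 mm to rig +y and 29.5 mm above this point.
- latch (a joint): Slide of the sprung latch in the arm's coupler, m: 0 = jaw under the ball (arm cannot rise), grows as the red tab is pulled along rig +y, away from the arm; stop at 0.010. The jaw is surely clear of the ball at 0.008. Spring 5 N at 0, 9 N at 0.010; it closes by itself.
- pull_tab: Red upright tab of the latch, origin at its grip point: 12 mm thick along rig y, 20 mm wide along rig x, its top 22 mm above the origin, free for 40 mm below the top; 26 mm of free space to the spring barrel on its inner side. It tilts with the arm; axes as the rig's when the arm is level.
- pipette: Brass and white holder with glass pipette on the front of the arm, origin at the glass tip, 215 mm forward of the hinge and 56 mm over the bench when level; fragile.
- ball (a point): Centre of the steel ball, 24 mm across, on the carriage, 78 mm over the bench, inside the arm's black coupler when the arm is down.
- hood_edge (a point): Middle of the lower front edge of the hood's roof, 124 mm over the bench. Beyond the hood, to the left and ahead (about x over 0.44 m, y over 0.0 m), stands a tall microscope, 0.4 m high and more: pass it on the robot's side.
- objective_case: Bystander: grey and black upright case, 37 mm across, 67 mm high, origin under its centre.
- coverslip_box: Bystander: small white box 30x30x16 mm, origin under its centre.
- lens_cleaner: Bystander: small white bottle, 30 mm across, 75 mm high, origin under its centre.
- forceps: Bystander: steel forceps lying flat, 116x9x8 mm, origin under its middle.

How it is judged:
On the way:
1. the carriage is drawn back to its rear stop with the arm still down on its ball (value of joint carriage above 0.077 m and value of joint swing_arm below 0.06 rad), for 0.2 s.
At the end, for the whole second after the job is handed in: The carriage is at its rear stop (within 15 mm), the arm is raised between 25 and 46 degrees, still, and the gripper holds it by the red tab (value of joint carriage above 0.07 m and value of joint swing_arm between 0.44 and 0.8 rad and contact force between the fingers and pull_tab above 1.5 N and velocity of joint swing_arm between -0.1 and 0.1 rad/s); the arm keeps its last pose, push and grip.
It fails at once if the glass pipette or its holder touches anything (contact force between pipette and anything else above 0.5 N).
It fails at once if a bystander is shifted by more than 25 mm (distance of any of objective_case, coverslip_box, lens_cleaner, forceps from where it was at the start of the episode above 0.025 m).
It also fails if it takes over 51 s, if anything falls off the work surface, if the arm or the gripper's body presses on something with over 40 N, if the wrist force passes 120 N, or if a joint passes its speed limit or range.

ROBOT

A 6-joint arm with a two-finger parallel gripper is mounted at the origin on a cart in front of the work surface, level with it; the furniture and walls round the work are solid. World frame = base frame: x ahead of the robot, y to its left, z up, the work surface at z = 0. Lengths are in m, angles in rad, forces in N, time in s.
With the tool pointing down it reaches from about 0.325 to 0.9 m from the base axis. Payload 6.1 kg.
Tool frame: the origin (TCP) lies midway between the tips of the shut fingers; the grasp point (between the pads) lies 19 mm behind it; z points along the fingers, y is the line along which they close (so a half turn about z gives the same grasp; the last joint's range is limited). The gripper opens to 85 mm and grips with 20 to 120 N. Pads are 22 mm wide; open, the fingers measure 114 mm over their backs; the gripper's body (76 mm by 85 mm) begins 54 mm behind the grasp point. The pads swing forward as they close: fully open they stand 13 mm farther back than shut.
Start: joints at [-1.408, 0.22, 1.526, -0, 1.395, -0.126], TCP at [0.178, -0.599, 0.231] pointing down, gripper open.
Joint ranges: [-2.98, 2.98], [-0.91, 2.08], [0.09, 2.57], [-1.24, 4.39], [0.2, 2.65], [-2.68, 2.68]. Speed limits (rad/s): [2.57, 2.57, 3.01, 3.14, 3.14, 3.14].

INTERFACE

Orientations are given as [roll, pitch, yaw] about the fixed x, y, z axes, in that order (R = Rz(yaw) Ry(pitch) Rx(roll)).
In Python, from plant import movep, move_l, set_joints, gripper_to, hold, inverse_kinematics, observe, get_image, get_calibration, Unreachable, job_done gives the robot as it stands. Calls block until the motion is done:
- movep(position, orientation): joint-space move of the TCP to a pose.
- move_l(position, feed=0.15, rotation=None, max_force=None): straight line of the TCP; rotation=None keeps the orientation; feed is the mean speed in m/s. With max_force (N) it stops when the force on the tool has changed by that much, and returns True; else False.
- set_joints(angles): joint-space move.
- gripper_to(opening, f_grip=None): finger opening in m; f_grip is the grip in N (None keeps the last); returns when the fingers have stopped.
- hold(seconds).
- inverse_kinematics(position, orientation): joint angles nearest the present ones, or None.
- observe(): the state.
- get_image(name): name is "scene" or "top" or "wrist"; returns (picture, depth): 400x640x3 uint8, red, green, blue; 400x640 float32, m along the optical axis (not along the pixel's ray), 0 where there is no reading.
- get_calibration(name): a dict with "intrinsics" (3x3 intrinsics, pixels), "world_from_camera" (4x4, takes a point from camera to world coordinates). Camera axes: x right, y down, z forward; pixel columns grow to the right and rows downward; lengths in m; the calibration is good to about 2 mm. A picture is of the moment at which its call begins: read the wrist's pose just before it. get_calibration takes no time and is no camera call; for the wrist camera it gives the pose at the moment of the call.
A pose or a line that the arm cannot do raises Unreachable and nothing moves.
- job_done(): hands the job in; it is judged then, once.
The state is a dict: "time_s": time; "q": joint angles; "joint_velocities": joint speeds; "joint_torque": joint torques, N m; "eef_pos": TCP position; "tcp_rot": TCP orientation; "ft_force": force on the tool from outside, world axes, zero at the start; "torque": the same for the moment, N m; "opening": finger opening in m; "grasp_force": force on a finger pad.
Only numpy, scipy, OpenCV 4.12 (cv2) and the standard library are available. Lean on these libraries where they do the work, as an engineer would, in place of code of your own. Each camera call takes 0.05 s, during which the arm holds its last target. There are 200 camera calls.

## Working session

There is one attempt and no reset: what is moved stays moved. The work goes in short steps, each a Python script; the robot and the scene stay as the last script left them, time stands still between calls to the robot, and variables do not carry over. Pictures are saved under pics/ and viewed, at most 10 in all, crops included, and the job is handed in when it is done.

```bash
mkdir -p pics; ls; python3 - <<'E'
from plant import *
import cv2,numpy as np
for n in ["scene","top"]:
    p,d=get_image(n); c=get_calibration(n)
    cv2.imwrite(f"pics/{n}0.png",p[:,:,::-1]); np.savez(f"{n}0.npz",p=p,d=d,K=c["intrinsics"],T=c["world_from_camera"])
    print(n,np.round(c["intrinsics"],1).tolist(),np.round(c["world_from_camera"],3).tolist())
print(observe())
E
```

```text
pics
scene [[465.4, 0.0, 320.7], [0.0, 465.4, 204.9], [0.0, 0.0, 1.0]] [[0.556, -0.508, 0.658, -0.096], [-0.831, -0.327, 0.449, -0.532], [-0.013, -0.797, -0.604, 0.627], [0.0, 0.0, 0.0, 1.0]]
top [[500.3, 0.0, 316.9], [0.0, 500.3, 201.8], [0.0, 0.0, 1.0]] [[-0.029, -0.995, 0.095, 0.388], [-1.0, 0.029, 0.003, -0.151], [-0.005, -0.095, -0.995, 0.952], [0.0, 0.0, 0.0, 1.0]]
{'time_s': 0.1, 'q': array([-1.40813317e+00,  2.21136609e-01,  1.52753179e+00,  3.11700849e-06,
        1.39472565e+00, -1.26109320e-01]), 'joint_velocities': array([-0.00063173, -0.00330184, -0.00310482,  0.00037124, -0.00022829,
       -0.00171062]), 'joint_torque': array([ 1.32248468e-03, -4.98240423e+01, -3.90547764e+01, -3.42797432e-05,
        5.66198039e-03,  3.22847754e-06]), 'eef_pos': array([ 0.1778839 , -0.59855908,  0.23029668]), 'tcp_rot': array([-3.13980595e+00, -2.29614650e-04,  2.88771724e-01]), 'ft_force': array([0.82312686, 1.04190715, 0.29280505]), 'torque': array([-0.0011126 ,  0.06118812,  0.00129028]), 'grasp_force': 0.0, 'opening': 0.08554091929264505}
```

View pics/scene0.png

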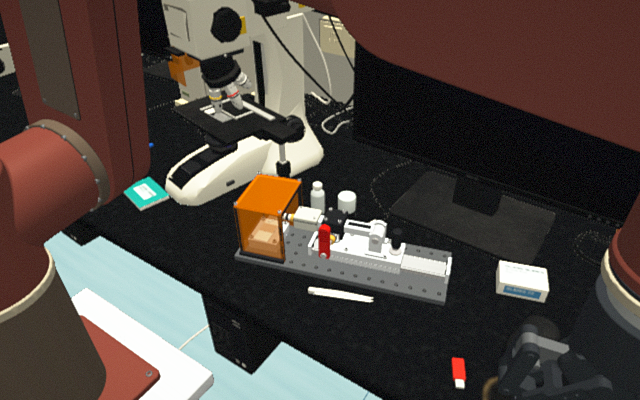

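View pics/top0.png

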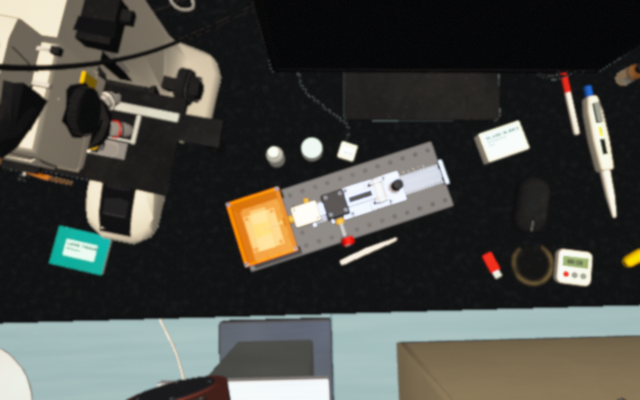

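The scene view shows the red tab at (324,240), the black post at (396,247) and the hood at (268,218). In the top view the tab is at (348,241), the post at (396,185), the hood at (263,228) and the forceps at (368,251). Rig +x runs roughly along world +y.

```bash
cat > h.py <<'E'
import numpy as np,cv2
def load(n):
    z=np.load(n+".npz"); return z["p"],z["d"],z["K"],z["T"]
def ray(K,T,u,v):
    d=T[:3,:3]@np.linalg.solve(K,[u,v,1.]); return T[:3,3],d
def plane(K,T,u,v,z):
    o,d=ray(K,T,u,v); return o+d*(z-o[2])/d[2]
def tri(*rs):
    A=np.zeros((3,3));b=np.zeros(3)
    for o,d in rs:
        d=d/np.linalg.norm(d);M=np.eye(3)-np.outer(d,d);A+=M;b+=M@o
    X=np.linalg.solve(A,b)
    return X,[np.linalg.norm(np.cross(X-o,d/np.linalg.norm(d))) for o,d in rs]
def cloud(p,d,K,T):
    v,u=np.mgrid[:p.shape[0],:p.shape[1]]
    P=np.stack([(u-K[0,2])/K[0,0]*d,(v-K[1,2])/K[1,1]*d,d],-1)
    return P@T[:3,:3].T+T[:3,3]
E
python3 - <<'E'
from h import *
out={}
for n in ["top0","scene0"]:
    p,d,K,T=load(n); X=cloud(p,d,K,T); pi=p.astype(int); r,g,b=pi[...,0],pi[...,1],pi[...,2]
    ok=d>0
    roi=ok&(X[...,0]>.2)&(X[...,0]<.6)&(X[...,1]>-.45)&(X[...,1]<.05)
    m=roi&(abs(X[...,2]-.012)<.004)&(r>45)&(r<130)&(abs(r-b)<25)
    m8=cv2.morphologyEx(m.astype(np.uint8),cv2.MORPH_OPEN,np.ones((3,3)))
    rect=cv2.minAreaRect(X[m8>0][:,:2].astype(np.float32)*1000); print(n,"board",m8.sum(),rect)
    red=roi&(r>130)&(g<50)&(b<60); P=X[red]; v,u=np.nonzero(red)
    print(" red",red.sum(),"uv",u.min(),u.max(),v.min(),v.max(),np.round(P.min(0),3),np.round(P.max(0),3),np.round(np.median(P,0),3))
    blk=roi&(X[...,2]>.075)&(X[...,2]<.10)&(r<70)&(abs(r-b)<30)
    k,l,s,c=cv2.connectedComponentsWithStats(blk.astype(np.uint8))
    for i in range(1,k):
        if s[i,4]>12: print(" blk",s[i],np.round(c[i],1),np.round(np.median(X[l==i],0),3),np.round(X[l==i].max(0),3))
    am=roi&(r>160)&(g>70)&(g<190)&(b<70)
    v,u=np.nonzero(am);print(" amber",np.round(np.percentile(X[am],[2,50,98],axis=0),3).tolist())
t=load("top0")[0][130:280,215:460];s=load("scene0")[0][165:310,225:460]
im=np.vstack([cv2.resize(t,(490,300),interpolation=2),cv2.resize(s,(490,300),interpolation=2)])
cv2.imwrite("pics/crop.png",im[:,:,::-1])
E
```

```text
top0 board 48 ((500.1182861328125, -320.8966979980469), (146.77671813964844, 46.27485275268555), 53.17637634277344)
 red 62 uv 342 354 237 245 [ 0.394 -0.217 -0.002] [ 0.407 -0.188  0.133] [ 0.401 -0.197  0.128]
 blk [392 184   7   6  25] [394.6 186.8] [ 0.492 -0.283  0.091] [ 0.497 -0.28   0.097]
 amber [[0.372, -0.105, 0.081], [0.438, -0.04, 0.129], [0.486, -0.006, 0.132]]
scene0 board 4187 ((469.4118957519531, -193.91246032714844), (133.0722198486328, 400.2257995605469), 16.672473907470703)
 red 301 uv 318 330 224 257 [ 0.394 -0.209  0.062] [ 0.445 -0.181  0.13 ] [ 0.398 -0.201  0.103]
 blk [277 162  13   6  46] [282.9 164.7] [0.578 0.026 0.078] [0.591 0.045 0.083]
 blk [298 193   4  11  35] [299.7 198. ] [ 0.489 -0.084  0.088] [ 0.493 -0.08   0.1  ]
 blk [337 210   6   9  18] [339.4 215.3] [ 0.471 -0.186  0.099] [ 0.486 -0.176  0.1  ]
 blk [322 212  26  24 177] [336.7 226.1] [ 0.448 -0.194  0.093] [ 0.489 -0.169  0.1  ]
 blk [236 217   3  11  18] [236.9 222.1] [ 0.365 -0.031  0.088] [ 0.367 -0.028  0.099]
 blk [349 223  21   5  36] [359.3 224.9] [ 0.477 -0.225  0.09 ] [ 0.485 -0.206  0.092]
 blk [391 228  12  14 134] [396.4 234.4] [ 0.493 -0.291  0.089] [ 0.506 -0.28   0.094]
 amber [[0.371, -0.107, 0.036], [0.415, -0.064, 0.127], [0.482, -0.012, 0.129]]
```

View pics/crop.png

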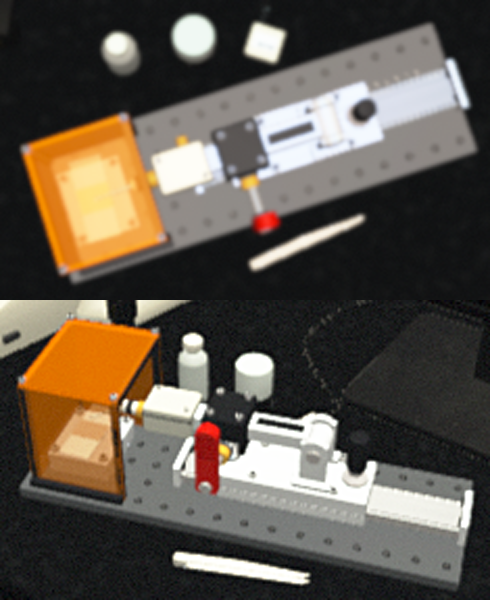

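The crops confirm the layout: post disc at crop (363,110), tab at (265,220), with the hood, coupler and forceps as in the wider views. The rig frame comes from the board fit: centre (0.469,-0.194), +x at 106.7°. In that frame the tab sits at y≈+67 mm and the post at y≈-3 mm, which matches the text. Next I'll move over the post and measure with the wrist camera.

```bash
cat >> h.py <<'E'
A=np.radians(106.67); ex=np.array([np.cos(A),np.sin(A),0]); ey=np.array([-np.sin(A),np.cos(A),0]); ez=np.array([0,0,1.])
C=np.array([.4694,-.1939,0])
def torig(P): d=np.asarray(P)-C; return np.array([d@ex,d@ey,d[2]])
def toworld(r): return C+r[0]*ex+r[1]*ey+r[2]*ez
E
python3 - <<'E'
from plant import *
from h import *
tab,post=np.array([.400,-.199]),np.array([.4985,-.284])
for yaw in (A,A-np.pi): print(yaw,inverse_kinematics([*post,.07],[np.pi,0,yaw]),inverse_kinematics([*post,.22],[np.pi,0,yaw]))
yaw=A-np.pi
q=inverse_kinematics([*post,.22],[np.pi,0,yaw])
if q is None or abs(q[5])>2.5: yaw=A
movep([post[0]+.03,post[1]-.02,.25],[np.pi,0,yaw])
for i,(off) in enumerate([(.0,.0),(-.05,.06)]):
    if i: move_l([post[0]+off[0],post[1]+off[1],.25],feed=.15)
    hold(.2); c=get_calibration("wrist"); p,d=get_image("wrist")
    cv2.imwrite(f"pics/w{i}.png",p[:,:,::-1]); np.savez(f"w{i}.npz",p=p,d=d,K=c["intrinsics"],T=c["world_from_camera"])
    print(np.round(c["world_from_camera"],3).tolist())
s=observe();print(s["q"],s["eef_pos"],s["tcp_rot"],s["time_s"])
a=cv2.imread("pics/w0.png");b=cv2.imread("pics/w1.png")
cv2.imwrite("pics/w01.png",cv2.resize(np.vstack([a,b]),(480,600)))
E
```

```text
1.8617427131023514 [-0.65528105  0.26970696  1.79092412  0.          1.08096157 -0.94622744] [-0.65528105  0.1068486   1.67591193  0.          1.35883212 -0.94622744]
-1.2798499404874417 [-6.55281052e-01  2.69706964e-01  1.79092412e+00 -4.44089210e-16
  1.08096157e+00  2.19536522e+00] [-6.55281052e-01  1.06848604e-01  1.67591193e+00 -4.44089210e-16
  1.35883212e+00  2.19536522e+00]
[[-0.958, -0.272, -0.09, 0.551], [-0.286, 0.909, 0.302, -0.382], [0.0, 0.315, -0.949, 0.394], [0.0, 0.0, 0.0, 1.0]]
[[-0.958, -0.272, -0.09, 0.472], [-0.287, 0.909, 0.302, -0.302], [0.0, 0.315, -0.949, 0.393], [0.0, 0.0, 0.0, 1.0]]
[-6.20979469e-01 -9.03921537e-02  1.81809487e+00 -7.89661374e-05
  1.41431349e+00  2.22999232e+00] [ 0.44870115 -0.22438552  0.24977791] [ 3.14127158e+00  2.87035764e-04 -1.28016319e+00] 3.5083
```

View pics/w01.png

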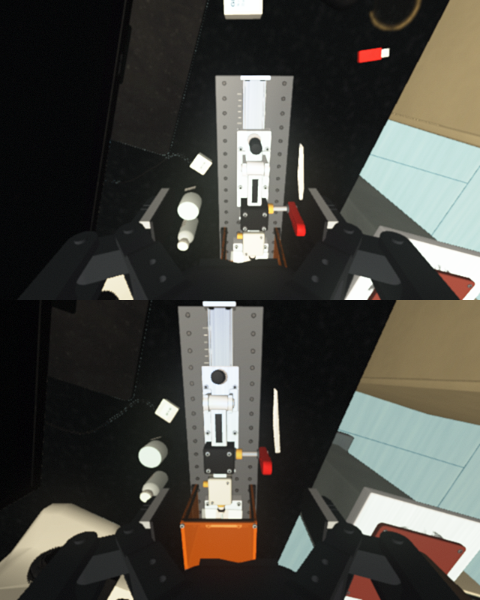

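In the wrist views the post is at about (341,191) in w0 and (292,103) in w1, and the tab at about (390,290) and (354,215). Neither is obstructed from above. Now I'll triangulate both.

```bash
python3 - <<'E'
from h import *
from plant import inverse_kinematics
R={"post":[],"tab":[]}
for n in ["w0","w1"]:
    p,d,K,T=load(n); X=cloud(p,d,K,T); pi=p.astype(int); r,g,b=pi[...,0],pi[...,1],pi[...,2]
    Z=X-C; rx,ry,z=Z@ex,Z@ey,X[...,2]
    blk=(z>.087)&(z<.1)&(r<80)&(abs(rx+.09)<.03)&(abs(ry)<.03)
    red=(z>.12)&(z<.14)&(r>110)&(g<60)&(b<70)&(abs(rx-.015)<.04)&(abs(ry-.066)<.03)
    for k,m in (("post",blk),("tab",red)):
        v,u=np.nonzero(m); (cu,cv_)= (u.min()+u.max())/2,(v.min()+v.max())/2
        R[k].append(ray(K,T,cu,cv_))
        print(n,k,m.sum(),(cu,cv_),"depth: rig med",np.round([np.median(q[m]) for q in(rx,ry,z)],4),"ext",np.round([np.ptp(rx[m]),np.ptp(ry[m])],4))
    brd=(abs(z-.012)<.005)&(r>40)&(r<140)&(abs(r-b)<25)&(abs(rx)<.23)&(abs(ry)<.09)
    mm=cv2.morphologyEx(brd.astype(np.uint8),cv2.MORPH_OPEN,np.ones((3,3)))
    print(" board",cv2.minAreaRect(X[mm>0][:,:2].astype(np.float32)*1000))
for k in R:
    P,e=tri(*R[k]); print(k,P,torig(P),e)
# reach check for tilted lift
for yaw in (A,A-np.pi):
  Rm=lambda t: cv2.Rodrigues(ey*-t)[0]@(cv2.Rodrigues(ez*yaw)[0]@cv2.Rodrigues(np.array([np.pi,0,0]))[0])
  from scipy.spatial.transform import Rotation as Ro
  H=np.array([-.145,0,.078])
  for t in np.radians([0,15,35]):
    r=H+np.array([80*np.cos(t)-29.5*np.sin(t),77,80*np.sin(t)+29.5*np.cos(t)])/1000
    tool=Rm(t); P=toworld(r)+tool[:,2]*.019
    print(yaw,t,inverse_kinematics(P,Ro.from_matrix(tool).as_euler("xyz")))
E
```

```text
w0 post 181 (np.float64(340.5), np.float64(196.5)) depth: rig med [-0.1017  0.0004  0.0937] ext [0.0162 0.0159]
w0 tab 186 (np.float64(399.5), np.float64(304.5)) depth: rig med [0.0101 0.0647 0.1274] ext [0.0179 0.0134]
 board ((469.09197998046875, -201.93170166015625), (124.38538360595703, 386.24810791015625), 16.355981826782227)
w1 post 247 (np.float64(290.5), np.float64(102.5)) depth: rig med [-0.0998  0.0017  0.0938] ext [0.016  0.0164]
w1 tab 239 (np.float64(355.0), np.float64(222.5)) depth: rig med [0.0126 0.0651 0.1284] ext [0.0187 0.0119]
 board ((473.182861328125, -205.64727783203125), (130.34170532226562, 376.6435241699219), 16.33931541442871)
post [ 0.49694863 -0.28899972  0.08395346] [-0.09900552  0.00088937  0.08395346] [np.float64(0.00027751413565743594), np.float64(0.0002775141356572553)]
tab [ 0.40165573 -0.19811557  0.12163967] [0.01539465 0.06610644 0.12163967] [np.float64(0.00016342583240662147), np.float64(0.0001634258324066191)]
1.8617427131023514 0.0 [-0.7496073   0.0754933   1.974724    0.          1.09137535 -1.04055369]
1.8617427131023514 0.2617993877991494 [-0.83109543  0.23085579  1.77933675  0.11485136  1.36958476 -1.15849736]
1.8617427131023514 0.6108652381980153 [-0.90841753  0.48505235  1.50166252  0.21241974  1.7293961  -1.22788828]
-1.2798499404874417 0.0 [-7.49607301e-01  7.54933026e-02  1.97472400e+00  4.44089210e-16
  1.09137535e+00  2.10103897e+00]
-1.2798499404874417 0.2617993877991494 [-0.83109543  0.23085579  1.77933675  0.11485136  1.36958476  1.9830953 ]
-1.2798499404874417 0.6108652381980153 [-0.90841753  0.48505235  1.50166252  0.21241974  1.7293961   1.91370438]
```

Depth and triangulation agree on position: post at rig (-0.100, 0.001) with its top at about 0.094, tab at (0.013, 0.065) with its top at about 0.128. These match the text. Next: grip the post and pull it back.

```bash
sed -i 's/106.67/106.5/' h.py; python3 - <<'E'
from plant import *
from h import *
P=np.array([.4965,-.2895,.064])
rot=[np.pi,0,A-np.pi]
move_l([P[0],P[1],.16],feed=.2,rotation=rot)
gripper_to(.06,40)
print(move_l(P,feed=.1,max_force=15))
s=observe();print(s["eef_pos"],s["ft_force"])
gripper_to(.0,40)
s=observe();print(s["opening"],s["grasp_force"],s["ft_force"])
p0=s["eef_pos"]
print("stop",move_l(P-ex*.092,feed=.05,max_force=18))
s=observe();print((s["eef_pos"]-p0)@ex,s["ft_force"],s["time_s"])
p,d=get_image("scene");cv2.imwrite("pics/s1.png",cv2.resize(p[140:320,200:500],(800,480))[:,:,::-1])
c=get_calibration("scene");np.savez("s1.npz",p=p,d=d,K=c["intrinsics"],T=c["world_from_camera"])
E
```

```text
False
[ 0.4970985  -0.28995092  0.06484658] [ 0.61121183 -0.72597964  0.78005041]
0.017054287697465326 39.18365836143494 [2.3554991  0.72550572 2.89438384]
stop True
-0.07910490175112421 [-1.65588925  3.08527648  7.19117549] 7.6667
```

View pics/s1.png

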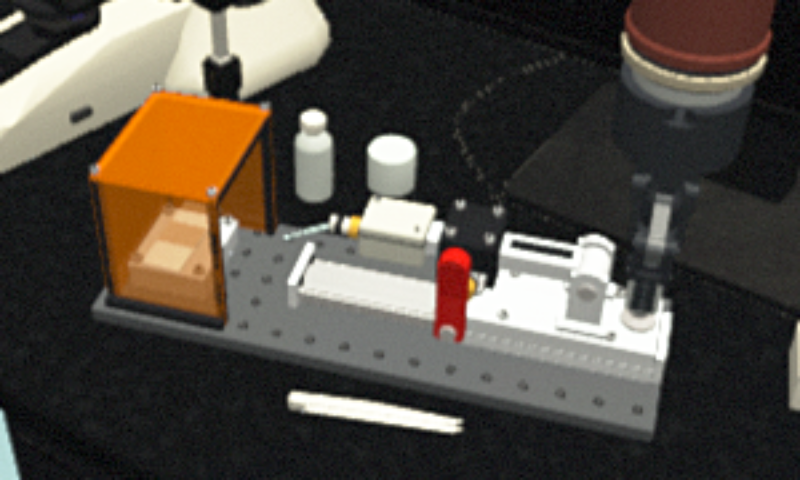

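The view shows the carriage at the rear end plate with the arm still level. The glass (crop about (305,232)) is out of the hood, and the red tab is at (452,290). I'll release the post and measure the tab from above.

```bash
python3 - <<'E'
from plant import *
from h import *
def redm(p,X):
    pi=p.astype(int); r,g,b=pi[...,0],pi[...,1],pi[...,2]; Z=X-C
    return (X[...,2]>.118)&(X[...,2]<.145)&(r>90)&(g<.4*r)&(b<.45*r)&(abs(Z@ex+.066)<.04)&(abs(Z@ey-.066)<.03)
def rep(n,p,d,K,T):
    X=cloud(p,d,K,T); m=redm(p,X); v,u=np.nonzero(m); Z=X[m]-C
    print(n,m.sum(),"rig",[np.round(np.percentile(a,[2,50,98]),4).tolist() for a in (Z@ex,Z@ey,Z[:,2])])
    return ray(K,T,(u.min()+u.max())/2,(v.min()+v.max())/2)
p,d,K,T=load("s1"); rep("scene",p,d,K,T)
gripper_to(.05); s=observe(); e=s["eef_pos"]
move_l([e[0],e[1],.2],feed=.15)
rs=[]
for i,(a,b) in enumerate([(-.045,.05),(.02,.08)]):
    t=toworld([-.066+a,b,.24]); move_l(t,feed=.15,rotation=[np.pi,0,A-np.pi]) ; hold(.2)
    c=get_calibration("wrist");p,d=get_image("wrist");rs.append(rep(f"w{i}",p,d,c["intrinsics"],c["world_from_camera"]))
    cv2.imwrite(f"pics/t{i}.png",p[:,:,::-1])
P,er=tri(*rs);print("tri",P,torig(P),er,observe()["time_s"])
E
```

```text
scene 98 rig [[-0.0731, -0.0644, -0.0555], [0.0608, 0.0699, 0.0727], [0.1185, 0.1249, 0.1295]]
w0 251 rig [[-0.0737, -0.0681, -0.0568], [0.0599, 0.0657, 0.0716], [0.1192, 0.1285, 0.131]]
w1 277 rig [[-0.0735, -0.0657, -0.0562], [0.0611, 0.0667, 0.072], [0.1204, 0.1287, 0.1309]]
tri [ 0.42379614 -0.27356626  0.1192999 ] [-0.06343339  0.06635232  0.1192999 ] [np.float64(0.0001934260635258391), np.float64(0.00019342606352583752)] 11.0833
```

View pics/t1.png

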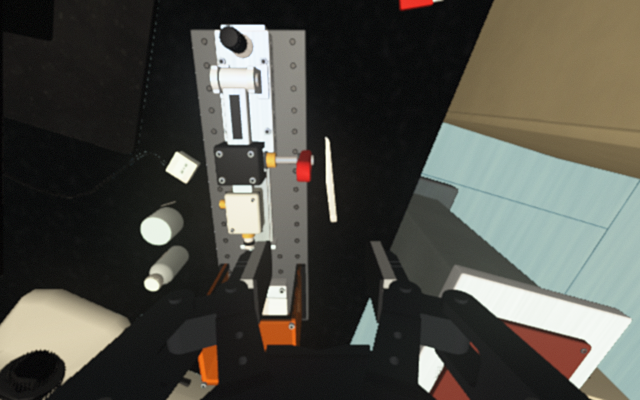

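The tab is at (303,165) in t1, clear of the forceps and with free space beside it. Its rig position is (-0.065, 0.066), top at 0.129. Now grip it and pull the latch.

```bash
python3 - <<'E'
from plant import *
from h import *
rot=[np.pi,0,A-np.pi]
gripper_to(.026,50)
move_l(toworld([-.065,.067,.16]),feed=.15,rotation=rot); hold(.2)
print("opening",observe()["opening"])
hit=move_l(toworld([-.065,.067,.092]),feed=.06,max_force=10)
s=observe();print("hit",hit,torig(s["eef_pos"]),s["ft_force"])
if not hit:
    gripper_to(0,50); s=observe();print("grip",s["opening"],s["grasp_force"],s["ft_force"],torig(s["eef_pos"]))
    f0=s["ft_force"]
    h=move_l(toworld([-.065,.0785,.092]),feed=.012,max_force=14)
    hold(.2);s=observe();print("pull",h,torig(s["eef_pos"]),"dF rig y",(s["ft_force"]-f0)@ey,s["ft_force"],s["time_s"],s["opening"])
p,d=get_image("scene");cv2.imwrite("pics/s2.png",cv2.resize(p[140:320,200:500],(800,480))[:,:,::-1])
E
```

```text
opening 0.02612875184543217
hit False [-0.06537213  0.06677374  0.09250273] [ 0.26120037 -0.72854922 -0.03631594]
grip 0.011322374277517738 53.066898862161906 [1.73584135 0.81793494 1.10977876] [-0.06537222  0.0664342   0.09253487]
pull False [-0.06534518  0.07668681  0.09239073] dF rig y -8.510035520738047 [10.19577487  2.22097288 -1.84856987] 15.2083 0.011123186202314825
```

View pics/s2.png

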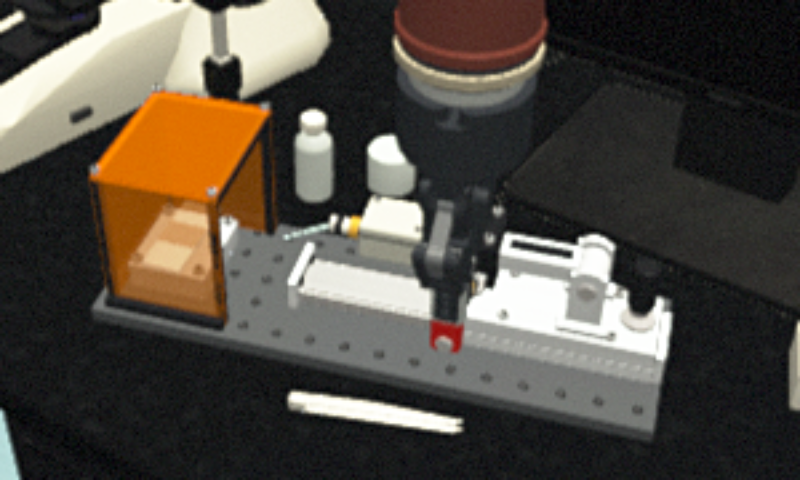

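The fingers hold the tab, and it moved 10 mm at about 9 N, so the latch is at its stop. Next, lift along the arc with the tool tilting with the arm.

```bash
python3 - <<'E'
from plant import *
from h import *
from scipy.spatial.transform import Rotation as Ro
base=Ro.from_euler("xyz",[np.pi,0,A-np.pi]); ph,pz=-.0652-.080,.078
r0=np.array([.080,.0925+.019-.078])
for t in np.radians([3,6,10,15,20,25,30,35]):
    R=Ro.from_rotvec(-ey*t)*base
    g=toworld([ph+r0[0]*np.cos(t)-r0[1]*np.sin(t),.0785,pz+r0[0]*np.sin(t)+r0[1]*np.cos(t)])
    h=move_l(g+R.as_matrix()[:,2]*.019,feed=.04,rotation=R.as_euler("xyz"),max_force=20)
    s=observe();F=s["ft_force"];print(round(np.degrees(t)),h,"F rig",np.round([F@ex,F@ey,F[2]],1),np.round(torig(s["eef_pos"]),4),round(s["opening"],4),round(s["grasp_force"],1),s["time_s"])
    if h: break
hold(.3)
p,d=get_image("scene");cv2.imwrite("pics/s3.png",cv2.resize(p[140:320,200:500],(800,480))[:,:,::-1])
E
```

```text
3 False F rig [ -0.3 -11.6  -2.7] [-0.0661  0.0767  0.0966] 0.0111 52.5 15.525
6 False F rig [  0.7 -11.   -2.9] [-0.0672  0.0767  0.1007] 0.0114 52.5 15.7833
10 False F rig [  0.2 -10.5  -2. ] [-0.0689  0.0767  0.1059] 0.0117 52.6 16.075
15 False F rig [ -0.7 -11.4  -2.5] [-0.0716  0.0767  0.1123] 0.0114 52.6 16.4
20 False F rig [ -0.2 -11.   -3.1] [-0.0749  0.0767  0.1184] 0.0113 52.6 16.725
25 False F rig [  0.5 -11.4  -3.1] [-0.0786  0.0767  0.1243] 0.011 52.6 17.05
30 False F rig [  1.2 -11.2  -2.4] [-0.0829  0.0768  0.1298] 0.0113 52.6 17.375
35 False F rig [  0.3 -10.3  -3.5] [-0.0877  0.0767  0.1349] 0.0114 52.6 17.7
```

View pics/s3.png

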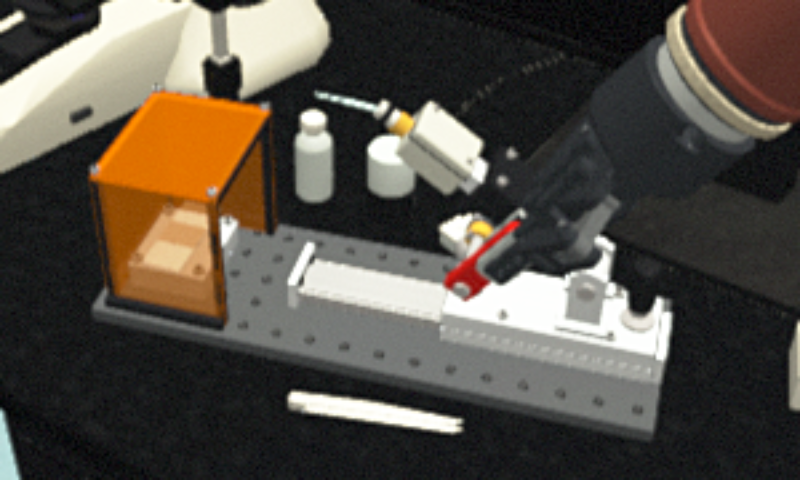

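The picture shows the arm raised about 35° off the ball at crop (465,235), with the tab held in the fingers. The glass is clear of everything at (350,100), the carriage is still at the rear, and the bystanders haven't moved. Handing in.

```bash
python3 - <<'E'
from plant import *
hold(.5); print(observe()["grasp_force"]); print(job_done())
E
```

```text
52.5016073063307
the job is handed in; nothing more can be done
None
```

I drew the carriage back to its rear stop, opened the latch, and handed the job in with the gripper holding the arm by the red tab at about 35°; the last picture showed the glass clear and the bystanders in place, but no verdict came back.

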